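# Shut the draught shield and tare the balance

## Task

Tare the balance that has the white cup on its pan: with the fingertips gently push the handle of its glass roof towards the balance's front until the roof is fully shut, then gently press its tare key all the way (the long key at the right-hand end of the row, as you face the keys), let it come back up and move away. Press no other key, leave the other balance and its open roof alone, and do not disturb the cup or anything else on the bench; nothing is to be picked up.

Things in the scene. Friction and masses are not known exactly. Their poses are not given: they have to be found in the camera images.
- balance_a: precision balance with the white cup on its pan; always a, but a and b change places. Light grey, fixed, 200 mm wide, 310 deep, 75 high. Origin: centre of its underside; x from its front (key side) to its back, y to the operator's left, z up. Low dark key deck in front (41 mm high), sloping display, then a glass draught shield from 35 mm before to 135 mm behind the origin, 170 wide, rails 208 high
- balance_b: the other balance, the same in every way but with an empty pan; same axes; leave alone
- handle_a (a point): centre of the handle of balance a's sliding roof: upright dark bar of soft rubber (gives 1 mm per 4 N), 10 mm thick (front to back), 50 wide, 22 high, on the front edge of the glass roof panel; its foot, on the panel's top face, is 212.5 mm above the bench. Axes as the balance's. The bare level panel runs 84 mm on behind it, over the fixed rear half of the roof
- roof_a (a joint): how far balance a's roof is open, m: 0 fully shut (hard stop; handle 28 mm before the balance's origin), 0.075 fully open (handle back). About 1 N of friction; it stays where it is left. Pushing the handle towards the balance's front shuts it
- tare_top_a (a point): centre of the flat top of balance a's tare key: the long key (44 mm wide, 22 front to back) at the right-hand end of the row of four: 124 mm before the balance's origin, 66 mm to its -y side. Key tops are 48 mm above the bench, 7 mm above the deck; the next key's edge is 36 mm from this centre; the display slope begins 23 mm behind it and is 76 mm high at 68 mm; the shield's glass is 89 mm behind it
- tare_a (a joint): how far balance a's tare key is down, m: 0 up, 0.005 at its stop; a spring brings it back; it takes about 1 N to start and 4 N to reach the stop, and it registers at 0.003.
- left_a (a joint): the long key (44 mm) at the left-hand end of balance a's row, 132 mm from the tare key; 0 up, 0.005 down; leave alone
- midleft_a (a joint): short key (22 mm) of balance a, left of the middle by 19 mm; leave alone
- midright_a (a joint): short key (22 mm) of balance a, right of the middle by 19 mm, between the other short key and the tare key; leave alone
- tare_b (a joint): right-hand long key of balance b; leave alone
- left_b (a joint): left-hand long key of balance b; leave alone
- midleft_b (a joint): short key of balance b, left of the middle; leave alone
- midright_b (a joint): short key of balance b, right of the middle; leave alone
- handle_b (a point): centre of the roof handle of balance b, made as that of a; balance b's roof too stands partly open and must stay as it is
- cup: white plastic cup, 80 mm high, 70 mm across the rim, standing on the steel pan of balance a inside the shield (pan top 84 mm above the bench); origin at the centre of its underside
- pan_a (a point): centre of the top of balance a's round steel pan (116 mm across), 50 mm behind the balance's origin
- spare_cup: a second white cup of the same make, standing on the bench between the balances; origin under its centre
- weighing_bottle: small glass weighing bottle with a stopper, 40 mm across, 56 mm high, on the bench between the balances; origin under its centre
- weight: steel calibration weight with a knob, 32 mm across, 55 mm high, on the bench right of the right-hand balance; origin under its centre
- reagent: amber glass bottle with a red cap, 68 mm across, 165 mm high, on the bench left of the left-hand balance; origin under its centre
- stock_jar: white jar, 56 mm across, 75 mm high, on the bench right of the right-hand balance; origin under its centre
- spatula: steel weighing spoon 160 mm long, lying on the bench between the fronts of the two balances, pointing away from the robot

How it is judged (in metres and radians):
On the way, in this order (a step that is already met when the one before it is completed fails the run):
1. the roof of the balance with the cup is pushed fully shut (value of joint roof_a below 0.004 m), for 0.1 s.
2. its tare key is pressed (value of joint tare_a above 0.003 m), for 0.05 s.
3. the tare key is let up again (value of joint tare_a below 0.001 m), for 0.1 s.
At the end, for the whole second after the job is handed in: Roof of the balance with the cup shut within 4 mm; its tare key then pressed 3 mm or more and up again (1 mm); all other keys up; other roof within 6 mm of its start; cup upright on its pan, within 8 mm of its start; everything else within 12 mm of its start (value of joint roof_a below 0.004 m and value of joint each of tare_a, left_a, midleft_a, midright_a, tare_b, left_b, midleft_b, midright_b below 0.001 m and distance of handle_b from where it was at the start of the episode below 0.006 m and horizontal distance between cup and pan_a below 0.025 m and distance of cup from where it was at the start of the episode below 0.008 m and angle between cup's own z axis and vertical below 0.1 rad and linear speed of cup below 0.01 m/s and distance of each of spare_cup, weighing_bottle, weight, reagent, stock_jar, spatula from where it was at the start of the episode below 0.012 m); the robot touches nothing.
It fails at once if the tare key is pressed while the roof is still open (more than 4 mm) (value of joint tare_a above 0.002 m and value of joint roof_a above 0.004 m).
It fails at once if any other key of either balance is pressed (2 mm) (value of joint any of left_a, midleft_a, midright_a, tare_b, left_b, midleft_b, midright_b above 0.002 m).
It fails at once if the cup is shifted (8 mm), tipped or lifted (distance of cup from where it was at the start of the episode above 0.008 m or angle between cup's own z axis and vertical above 0.15 rad).
It fails at once if the other balance's roof is moved (6 mm), or anything else loose on the bench is moved (12 mm) or lifted (distance of handle_b from where it was at the start of the episode above 0.006 m or distance of any of spare_cup, weighing_bottle, weight, reagent, stock_jar, spatula from where it was at the start of the episode above 0.012 m).
It fails at once if a balance is pushed harder than 30 N, or by the arm or gripper body rather than the fingers (5 N) (contact force between the fingers and balance_a above 30 N or contact force between the fingers and balance_b above 30 N or contact force between the arm and balance_a above 5 N or contact force between the arm and balance_b above 5 N).
It also fails if it takes over 48 s, if anything falls off the work surface, if the arm or the gripper's body presses on something with over 40 N, if the wrist force passes 120 N, or if a joint passes its speed limit or range.

## Robot

A 7-joint arm with a two-finger parallel gripper is mounted at the origin on the work surface. World frame = base frame: x ahead of the robot, y to its left, z up, the work surface at z = 0. Lengths are in m, angles in degrees, forces in N, time in s.
With the tool pointing down it reaches from about 0.425 to 0.875 m from the base axis. Payload 4.7 kg.
Tool frame: the origin (TCP) lies midway between the tips of the shut fingers; the grasp point (between the pads) lies 19 mm behind it (arm.grip_depth is the distance from the TCP to the grasp point, in m); z points along the fingers, y is the line along which they close (so a half turn about z gives the same grasp; the last joint's range is limited). The gripper opens to 85 mm and grips with 20 to 120 N. Pads are 22 mm wide; open, the fingers measure 114 mm over their backs; the gripper's body (76 mm by 85 mm) begins 54 mm behind the grasp point. The pads swing forward as they close: fully open they stand 13 mm farther back than shut.
Start: joints at [-67.489, 18.392, -4.016, 83.108, 1.295, 78.541, -3.26], TCP at [0.24, 0.604, 0.231] pointing down, gripper open.
Joint ranges: [-163.93, 163.93], [-17.29, 119.83], [-79.2, 71.16], [3.27, 140.29], [-89.18, 269.18], [5.43, 117.66], [-154.24, 154.24]. Speed limits (degrees/s): [147.25, 147.25, 180, 180, 180, 180, 180].

## Interface

Orientations are given as [roll, pitch, yaw] about the fixed x, y, z axes, in that order (R = Rz(yaw) Ry(pitch) Rx(roll)).
In Python, from plant import arm gives the robot as it stands.
- The arm moves only by the shell command python3 -m handwheel 'ROWS'. ROWS is JSON, a list that holds one entry, the list of rows, each a list of 5 numbers: the closure, from 0 (fully open) to 1 (shut), then the shift along the tool's x, y, z in cm, then the turn about the tool's z in rad. A call has exactly 5 rows; each row is the pose to reach, as a shift and turn from the pose commanded when the call began, along the tool's axes at that moment; what a row does not reach only later rows make up. A row lasts 1/8 s, in which the tool goes at most 62.5 mm and 10.7 degrees, less where a joint would pass 70% of its speed; a pose out of reach is approached as far as the arm can. A call with a gripper value outside its range is refused whole. The fingers move at their own pace and stop on an object; the grip force is fixed at half the most. Time passes only in rows, so rows that repeat a pose let the fingers close, or fill a call up. It gives the time, the measured TCP pose, the force, the opening and the grip force at its end, in the units of the state.
- arm.state(): the state, without advancing time (a new reading comes with each control period).
- arm.snapshot(name): name is "side" or "top"; returns the picture (400x640x3 uint8, red, green, blue); there is no depth.
- arm.calibration(name): a dict with "mtx" (3x3 intrinsics, pixels), "dist_coeffs" ([k1, k2, p1, p2, k3] as OpenCV has them; the pictures are not rectified), "origin" and "attitude" of the camera in the world. Camera axes: x right, y up, looking along -z (the intrinsics and any distortion apply to the point x, -y, -z); pixel columns grow to the right and rows downward; lengths in m; the calibration is good to about 2 mm. A picture is of the moment at which its call begins. calibration takes no time and is no camera call.
- arm.sign_off(): hands the job in; it is judged then, once.
The state is a dict: "t": time; "qpos": joint angles; "qd": joint speeds; "tau": joint torques, N m; "ee_pos": TCP position; "orientation": TCP orientation; "force": force on the tool from outside, world axes, zero at the start; "moment": the same for the moment, N m; "opening": opening from 0.0 (shut) to 1.0 (fully open); "grasp_force": force on a finger pad.
Only numpy, scipy, OpenCV 4.12 (cv2) and the standard library are available. Lean on these libraries where they do the work, as an engineer would, in place of code of your own. Each camera call takes 0.05 s, during which the arm holds its last target. There are 200 camera calls.

## Working session

There is one attempt and no reset: what is moved stays moved. The work goes in short steps, Python scripts to look and compute and a shell command to move; the robot and the scene stay as the last step left them, time stands still between calls to the robot, and variables do not carry over. Pictures are saved under pics/ and viewed, at most 10 in all, crops included, and the job is handed in when it is done.

```bash
mkdir -p pics
python3 - <<'E'
from plant import arm
import cv2
for n in("top","side"):
    cv2.imwrite(f"pics/{n}0.png",arm.snapshot(n)[:,:,::-1])
    c=arm.calibration(n);print(n,c)
s=arm.state();print(s['t'],s['ee_pos'],s['orientation'],s['opening'])
E
```

```text
top {'mtx': array([[407.34196424,   0.        , 315.17787726],
       [  0.        , 407.34196424, 196.37522161],
       [  0.        ,   0.        ,   1.        ]]), 'dist_coeffs': array([-0.01678515,  0.        ,  0.        ,  0.        ,  0.        ]), 'origin': array([0.44689384, 0.00425246, 1.30072845]), 'attitude': array([  5.19420101,   1.19832436, -91.22434742])}
side {'mtx': array([[511.35035366,   0.        , 326.44132344],
       [  0.        , 511.35035366, 201.69987828],
       [  0.        ,   0.        ,   1.        ]]), 'dist_coeffs': array([-0.01776547,  0.        ,  0.        ,  0.        ,  0.        ]), 'origin': array([-0.09145421, -0.72635253,  1.1043695 ]), 'attitude': array([ 46.00195143,  -0.50054619, -41.98024521])}
0.1 [0.2402572  0.60344165 0.23030515] [-1.79898911e+02  6.86260916e-03  1.58299117e+02] 0.9992745868388838
```

View pics/top0.png

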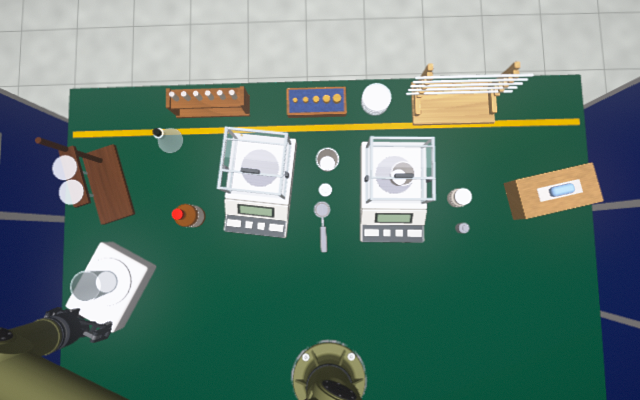

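View pics/side0.png

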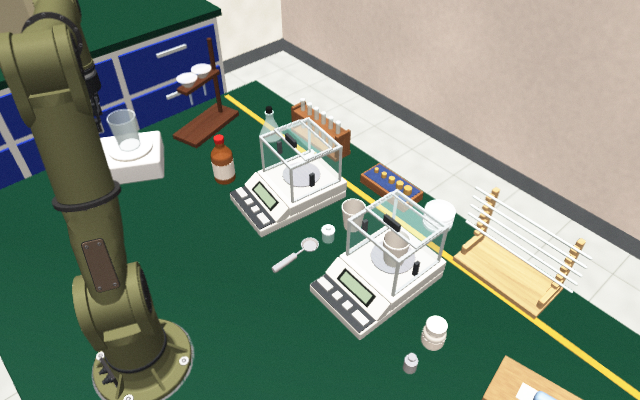

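The white cup stands on the pan of the right-hand balance, at about (400,173) in the top view and (395,248) in the side view, so that is balance a. I'll zoom in on it.

Run:
```python
import cv2,numpy as np
a=cv2.imread("pics/top0.png")[130:250,345:450];b=cv2.imread("pics/side0.png")[185:340,300:455]
a=cv2.resize(a,None,fx=5,fy=5,interpolation=cv2.INTER_CUBIC)[:600,:];b=cv2.resize(b,None,fx=3.8,fy=3.8,interpolation=cv2.INTER_CUBIC)
cv2.imwrite("pics/topc.png",a);cv2.imwrite("pics/sidec.png",b)
```

```text
(no output)
```

View pics/topc.png

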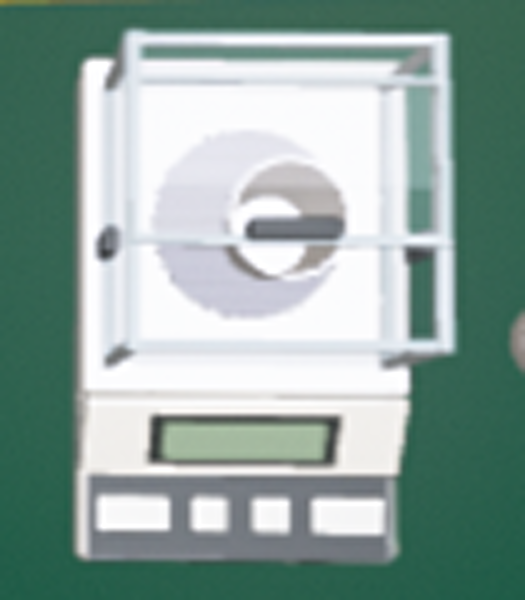

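View pics/sidec.png

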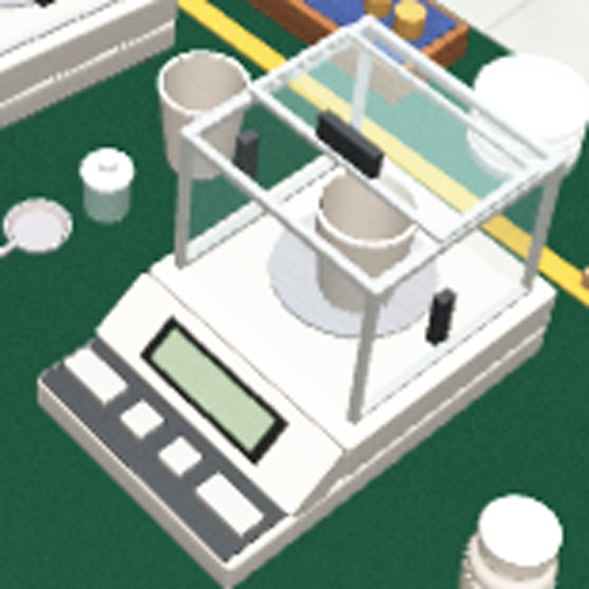

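In the crops the tare key is at (349,517) top and (230,503) side. The handle is at (295,229) top and (350,144) side. Next I fit the balance pose.

```bash
cat > h.py <<'E'
import cv2,numpy as np
from scipy.spatial.transform import Rotation as R
from plant import arm
C={n:arm.calibration(n) for n in("top","side")}
def proj(n,P):
    c=C[n];Rm=R.from_euler('xyz',c['attitude'],degrees=True).as_matrix()
    p=(np.atleast_2d(P)-c['origin'])@Rm*[1,-1,-1]
    return cv2.projectPoints(p,np.zeros(3),np.zeros(3),c['mtx'],c['dist_coeffs'])[0][:,0]
def bal(v,P):
    c,s=np.cos(v[2]),np.sin(v[2]);P=np.atleast_2d(P)
    return np.c_[v[0]+c*P[:,0]-s*P[:,1],v[1]+s*P[:,0]+c*P[:,1],P[:,2]]
E
cat > fit.py <<'E'
from h import *
from scipy.optimize import least_squares
K=[[-.124,y,.048] for y in(.066,.019,-.019,-.066)]
F=[[x,y,.206] for x,y in((-.033,.083),(-.033,-.083),(.133,.083),(.133,-.083))]
o=lambda a,off,s:(np.array(a)+.5)/s-.5+off
T=o([(132,513),(209,514),(271,515),(349,517),(128,347),(448,347),(132,40),(443,42),(295,229)],[345,130],5)
S=o([(95,375),(142,418),(180,456),(230,503),(187,132),(375,288),(368,22),(572,157),(350,144)],[300,185],3.8)
def res(v):
    P=bal(v,K+F+[[-.028+v[3],0,.2235]])
    return np.r_[proj("top",P)-T,proj("side",P)-S].ravel()
r=least_squares(res,[.5,-.2,0,.04],loss='soft_l1');v=r.x
print(v,np.rad2deg(v[2]));print(res(v).reshape(-1,2).round(1))
print("handle",bal(v,[-.028+v[3],0,.2235]),"tare",bal(v,K[3]),"shut",bal(v,[-.028,0,.22]))
E
python3 fit.py
```

```text
[ 0.56727388 -0.20930939 -0.03158467  0.0552822 ] -1.809668535852151
[[-0.3  0.7]
 [-0.2  0.6]
 [-0.2  0.5]
 [-0.3  0.3]
 [ 0.9 -0.2]
 [-1.2  0.3]
 [-0.1  0.6]
 [-1.2  0.5]
 [-0.5  0.5]
 [ 0.7 -0.4]
 [ 0.5 -0.1]
 [ 0.6 -0.4]
 [ 0.4 -0.2]
 [ 1.   0.5]
 [ 0.7  0. ]
 [ 0.9 -0. ]
 [-3.3  0.4]
 [ 0.5 -0.1]]
handle [[ 0.59454247 -0.21017095  0.2235    ]] tare [[ 0.44125149 -0.27136063  0.048     ]] shut [[ 0.53928785 -0.20842517  0.22      ]]
```

```bash
cat > go.py <<'E'
import sys
from h import *
V=[.5673,-.2093,-.0316]
def show(*targets):
    s=arm.state();Rm=R.from_euler('xyz',s['orientation'],degrees=True).as_matrix()
    print('t',round(s['t'],2),'pos',np.round(s['ee_pos'],4),'rpy',np.round(s['orientation'],2),'F',np.round(s['force'],1),'bal',np.round(R.from_euler('z',-V[2]).apply(s['ee_pos']-np.array([V[0],V[1],0])),4))
    for p in targets:
        print(np.round(p,4),'cm',np.round(100*Rm.T@(bal(V,p)[0]-s['ee_pos']),2))
if __name__=='__main__': show(*[list(map(float,a.split(','))) for a in sys.argv[1:]])
E
python3 -m handwheel '[[[1,0,0,-5,-0.17],[1,0,0,-10,-0.347],[1,0,0,-10,-0.347],[1,0,0,-10,-0.347],[1,0,0,-10,-0.347]]]'
python3 go.py 0.075,0,.33
```

```text
t: 0.72
ee_pos: [0.2402, 0.6032, 0.3292]
orientation: [-179.8, -0.1, 178.1]
force: [1.3, -0.3, -0.3]
opening: 0.002
grasp_force: 0.0
t 0.72 pos [0.2402 0.6032 0.3292] rpy [-1.7981e+02 -6.0000e-02  1.7815e+02] F [ 1.3 -0.3 -0.3] bal [-0.3526  0.8018  0.3292]
[0.075 0.    0.33 ] cm [-42.82 -80.15   0.14]
```

```bash
python3 -m handwheel '[[[1,-2.6,-5,0,0],[1,-5.2,-10,0,0],[1,-7.8,-15,0,0],[1,-10.4,-20,0,0],[1,-13,-25,0,0]]]'
python3 -m handwheel '[[[1,-2.6,-5,0,0],[1,-5.2,-10,0,0],[1,-7.8,-15,0,0],[1,-10.4,-20,0,0],[1,-13,-25,0,0]]]'
python3 -m handwheel '[[[1,-2.6,-5,0,0],[1,-5.2,-10,0,0],[1,-7.8,-15,0,0],[1,-10.4,-20,0,0],[1,-13,-25,0,0]]]'
python3 go.py 0.07,0,.33
```

```text
t: 1.35
ee_pos: [0.3627, 0.3477, 0.3301]
orientation: [-179.9, -0.1, 178.2]
force: [-0.3, -1.0, -0.5]
opening: 0.004
grasp_force: 0.0
t: 1.98
ee_pos: [0.4843, 0.0941, 0.3302]
orientation: [-180.0, -0.1, 178.2]
force: [0.9, 1.4, -0.3]
opening: 0.0
grasp_force: 0.0
t: 2.6
ee_pos: [0.6066, -0.1593, 0.3301]
orientation: [180.0, -0.1, 178.2]
force: [0.1, 0.6, -0.1]
opening: 0.002
grasp_force: 0.0
t 2.6 pos [ 0.6066 -0.1593  0.3301] rpy [ 1.7997e+02 -9.0000e-02  1.7820e+02] F [ 0.1  0.6 -0.1] bal [0.0377 0.0513 0.3301]
[0.07 0.   0.33] cm [-3.23 -5.13  0.01]
```

```bash
python3 -m handwheel '[[[1,-2,-2.6,0,0],[1,-3.2,-5.1,0,0],[1,-3.2,-5.1,4,0],[1,-3.2,-5.1,8.5,0],[1,-3.2,-5.1,8.5,0]]]'
python3 -m handwheel '[[[1,0,0,0.5,0],[1,0,0,1,0],[1,0,0,1.5,0],[1,0,0,1.9,0],[1,0,0,1.9,0]]]'
python3 go.py 0.07,0,.224
python3 - <<'E'
from h import *
a=arm.snapshot("side")[:,:,::-1][160:290,330:470];b=arm.snapshot("top")[:,:,::-1][120:250,345:445]
cv2.imwrite("pics/m1.png",np.hstack([cv2.resize(x,None,fx=3.3,fy=4 if 0 else 3.3,interpolation=2) for x in(a,b)]))
E
```

```text
t: 3.22
ee_pos: [0.6341, -0.2087, 0.2411]
orientation: [179.9, -0.5, 178.2]
force: [-0.0, -0.2, 0.6]
opening: -0.003
grasp_force: 0.0
t: 3.85
ee_pos: [0.6366, -0.2099, 0.2271]
orientation: [180.0, -0.0, 178.2]
force: [-1.0, -0.2, 0.5]
opening: -0.003
grasp_force: 0.0
t 3.85 pos [ 0.6366 -0.2099  0.2271] rpy [ 1.7999e+02 -2.0000e-02  1.7818e+02] F [-1.  -0.2  0.5] bal [0.0693 0.0015 0.2271]
[0.07  0.    0.224] cm [-0.07 -0.15  0.31]
```

View pics/m1.png

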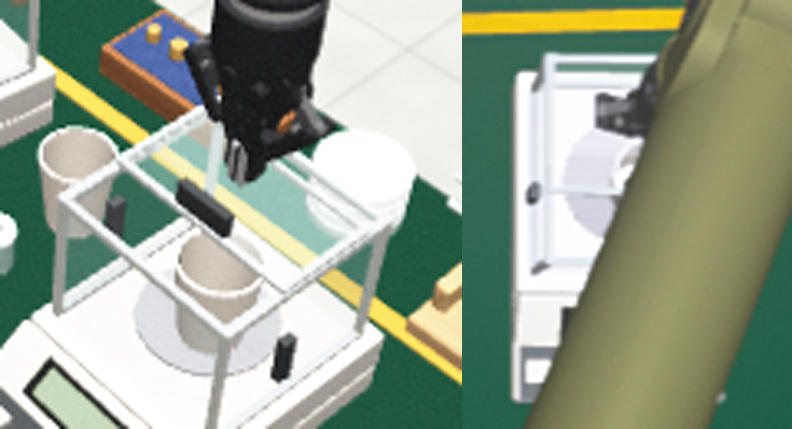

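The side view shows the fingertips at about (240,180) in the crop, just behind the handle at (205,205) and above the panel. I start the push.

```bash
python3 -m handwheel '[[[1,0,0.1,0.4,0],[1,0.8,0.1,0.4,0],[1,1.6,0.1,0.4,0],[1,2.2,0.1,0.4,0],[1,2.8,0.1,0.4,0]]]'
python3 -m handwheel '[[[1,0.5,0,0,0],[1,1,0,0,0],[1,1.5,0,0,0],[1,2,0,0,0],[1,2.5,0,0,0]]]'
python3 -m handwheel '[[[1,0.4,0,0,0],[1,0.8,0,0,0],[1,1.2,0,0,0],[1,1.6,0,0,0],[1,1.8,0,0,0]]]'
python3 go.py -.012,0,.222
```

```text
t: 4.58
ee_pos: [0.6086, -0.2083, 0.2236]
orientation: [-180.0, 0.1, 178.2]
force: [0.8, -0.9, -0.8]
opening: -0.0
grasp_force: 0.5
t: 5.2
ee_pos: [0.5835, -0.2074, 0.2234]
orientation: [180.0, 0.0, 178.2]
force: [1.0, -0.8, 0.9]
opening: 0.002
grasp_force: 0.5
t: 5.82
ee_pos: [0.5655, -0.2068, 0.2233]
orientation: [180.0, 0.0, 178.2]
force: [1.1, 0.2, 0.7]
opening: 0.003
grasp_force: 0.4
t 5.83 pos [ 0.5655 -0.2068  0.2233] rpy [179.99   0.   178.18] F [1.1 0.2 0.7] bal [-0.0019  0.0024  0.2233]
[-0.012  0.     0.222] cm [ 1.01 -0.24  0.13]
```

```bash
python3 -m handwheel '[[[1,0.15,0,0,0],[1,0.3,0,0,0],[1,0.4,0,0,0],[1,0.5,0,0,0],[1,0.6,0,0,0]]]'
python3 -m handwheel '[[[1,0.1,0,0,0],[1,0.2,0,0,0],[1,0.3,0,0,0],[1,0.3,0,0,0],[1,0.3,0,0,0]]]'
```

```text
t: 6.45
ee_pos: [0.5598, -0.2067, 0.2233]
orientation: [180.0, 0.0, 178.2]
force: [0.0, -0.3, 0.6]
opening: 0.006
grasp_force: 0.4
t: 7.08
ee_pos: [0.5567, -0.2065, 0.2233]
orientation: [180.0, -0.0, 178.2]
force: [0.3, -0.6, 0.8]
opening: -0.001
grasp_force: 0.2
```

```bash
python3 -m handwheel '[[[1,0.1,0,0,0],[1,0.2,0,0,0],[1,0.2,0,0,0],[1,0.2,0,0,0],[1,0.2,0,0,0]]]'
python3 -m handwheel '[[[1,0.1,0,0,0],[1,0.2,0,0,0],[1,0.2,0,0,0],[1,0.2,0,0,0],[1,0.2,0,0,0]]]'
```

```text
t: 7.7
ee_pos: [0.5555, -0.2064, 0.2233]
orientation: [-180.0, 0.1, 178.2]
force: [4.6, -0.6, -2.2]
opening: -0.001
grasp_force: 2.6
t: 8.32
ee_pos: [0.5546, -0.2064, 0.2234]
orientation: [-179.9, 0.2, 178.2]
force: [8.6, -1.9, -4.3]
opening: -0.001
grasp_force: 4.1
```

Force climbed to 8.6 N at the predicted stop, so the roof is shut. I back off, rise and check from the side.

```bash
python3 -m handwheel '[[[1,-0.8,0,0,0],[1,-2,0,0,0],[1,-2,0,-2,0],[1,-2,0,-6,0],[1,-2,0,-10,0]]]'
python3 - <<'E'
from h import *
a=arm.snapshot("side")[:,:,::-1][180:340,300:460]
cv2.imwrite("pics/m2.png",cv2.resize(a,None,fx=3.6,fy=3.6,interpolation=2))
print(proj("side",bal([.5673,-.2093,-.0316],[-.028,0,.2235])))
E
python3 go.py -.126,-.066,.33
```

```text
t: 8.95
ee_pos: [0.5723, -0.2074, 0.3258]
orientation: [-180.0, -0.0, 178.1]
force: [0.6, -0.1, 0.6]
opening: -0.002
grasp_force: 0.0
[[375.61703056 233.36265717]]
t 9.0 pos [ 0.5743 -0.2083  0.332 ] rpy [-179.9     0.5   178.15] F [ 1.5 -0.4  3.7] bal [0.007  0.0012 0.332 ]
[-0.126 -0.066  0.33 ] cm [13.29 -6.73  0.09]
```

View pics/m2.png

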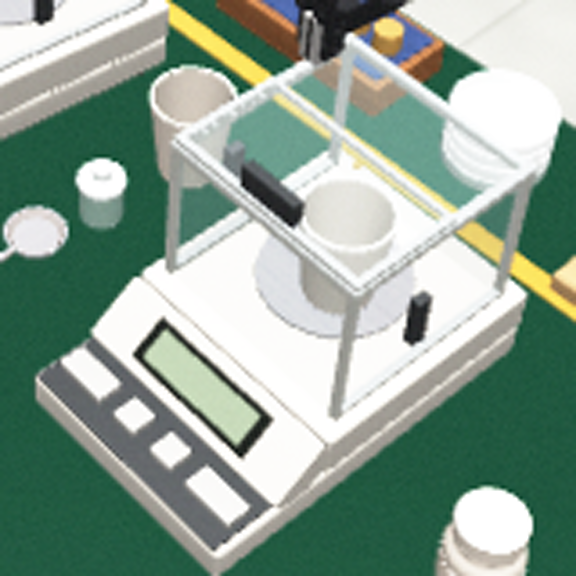

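The handle, at (272,193) in the crop or (375.6,233.6) in the full picture, lies exactly on the predicted shut position. Now to the tare key.

```bash
python3 -m handwheel '[[[1,5,-2.5,0,0],[1,10,-5,0,0],[1,13.3,-6.7,0,0],[1,13.3,-6.7,0,0],[1,13.3,-6.7,0,0]]]'
python3 -m handwheel '[[[1,0,0,5,0],[1,0,0,10,0],[1,0,0,15,0],[1,0,0,20,0],[1,0,0,22,0]]]'
python3 -m handwheel '[[[1,0,0,1,0],[1,0,0,2,0],[1,0,0,3,0],[1,0,0,3.5,0],[1,0,0,3.5,0]]]'
python3 go.py -.126,-.066,.048
python3 - <<'E'
from h import *
a=arm.snapshot("side")[:,:,::-1][240:350,290:400]
cv2.imwrite("pics/m3.png",cv2.resize(a,None,fx=5,fy=5,interpolation=2))
E
```

```text
t: 9.62
ee_pos: [0.4382, -0.2695, 0.3243]
orientation: [180.0, 0.1, 178.2]
force: [0.1, 0.3, 0.1]
opening: -0.0
grasp_force: 0.0
t: 10.25
ee_pos: [0.4369, -0.268, 0.1001]
orientation: [179.9, -0.3, 178.3]
force: [0.9, -0.3, 1.1]
opening: -0.0
grasp_force: 0.0
t: 10.88
ee_pos: [0.4377, -0.2698, 0.0682]
orientation: [180.0, -0.0, 178.2]
force: [-0.5, -0.1, 0.2]
opening: 0.001
grasp_force: 0.0
t 10.88 pos [ 0.4377 -0.2698  0.0682] rpy [179.99  -0.   178.17] F [-0.5 -0.1  0.2] bal [-0.1276 -0.0645  0.0682]
[-0.126 -0.066  0.048] cm [-0.16 -0.15  2.02]
```

View pics/m3.png

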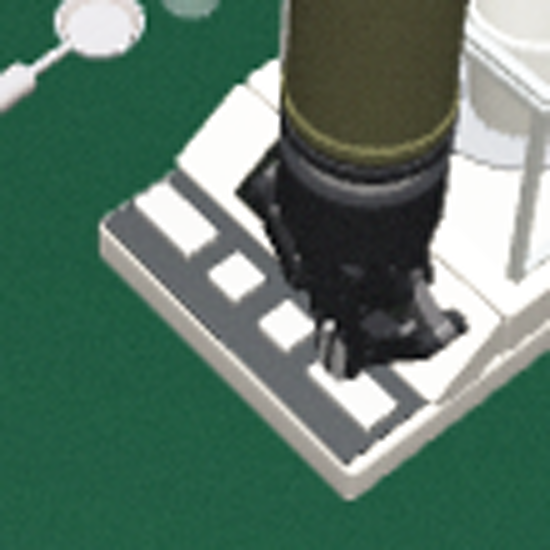

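The fingertips at (345,375) are right above the tare key at (355,390), well clear of the neighbouring key.

```bash
python3 -m handwheel '[[[1,-0.1,-0.1,0.5,0],[1,-0.1,-0.1,1,0],[1,-0.1,-0.1,1.4,0],[1,-0.1,-0.1,1.7,0],[1,-0.1,-0.1,1.9,0]]]'
python3 -m handwheel '[[[1,0,0,0.1,0],[1,0,0,0.2,0],[1,0,0,0.3,0],[1,0,0,0.4,0],[1,0,0,0.4,0]]]'
```

```text
t: 11.55
ee_pos: [0.4386, -0.2708, 0.049]
orientation: [180.0, -0.0, 178.2]
force: [0.2, 0.2, 0.7]
opening: 0.003
grasp_force: 0.0
t: 12.18
ee_pos: [0.4387, -0.2708, 0.0454]
orientation: [180.0, 0.0, 178.2]
force: [-0.4, 0.5, 2.8]
opening: 0.005
grasp_force: 1.2
```

```bash
python3 -m handwheel '[[[1,0,0,0.1,0],[1,0,0,0.2,0],[1,0,0,0.3,0],[1,0,0,0.3,0],[1,0,0,0.3,0]]]'
```

```text
t: 12.8
ee_pos: [0.4388, -0.2708, 0.043]
orientation: [180.0, 0.0, 178.2]
force: [-2.7, 2.2, 8.6]
opening: 0.001
grasp_force: 4.8
```

The force is 8.6 N, past the 4 N needed for the stop, so the key is fully down. I release it and retreat.

```bash
python3 -m handwheel '[[[1,0,0,-0.4,0],[1,0,0,-1,0],[1,0,0,-2,0],[1,0,0,-5,0],[1,0,0,-8,0]]]'
python3 -m handwheel '[[[1,0,0,-5,0],[1,0,0,-10,0],[1,0,0,-14,0],[1,0,0,-14,0],[1,0,0,-14,0]]]'
python3 -m handwheel '[[[1,0,0,0,0],[1,0,0,0,0],[1,0,0,0,0],[1,0,0,0,0],[1,0,0,0,0]]]'
python3 - <<'E'
from h import *
a=arm.snapshot("side")[:,:,::-1][120:380,190:480]
cv2.imwrite("pics/m4.png",cv2.resize(a,None,fx=2.2,fy=2.2,interpolation=2))
E
```

```text
t: 13.42
ee_pos: [0.4386, -0.2708, 0.1233]
orientation: [-180.0, -0.0, 178.2]
force: [1.0, 0.5, -0.2]
opening: -0.003
grasp_force: 0.0
t: 14.05
ee_pos: [0.4384, -0.2706, 0.262]
orientation: [180.0, -0.0, 178.2]
force: [-0.7, 0.0, 0.7]
opening: 0.001
grasp_force: 0.0
t: 14.68
ee_pos: [0.4387, -0.2708, 0.2623]
orientation: [-180.0, -0.0, 178.2]
force: [-0.9, 0.4, -0.8]
opening: -0.001
grasp_force: 0.0
```

View pics/m4.png

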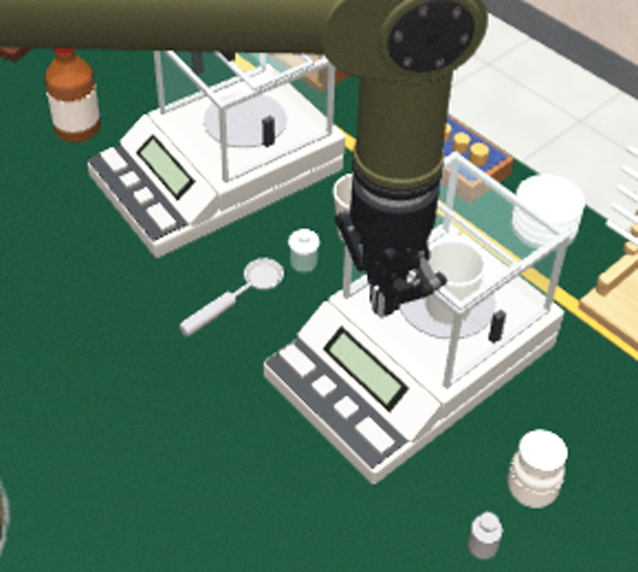

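The gripper hangs free above the balance, with the tare key back up at (375,435). The cup is on its pan at (455,270) and everything else looks undisturbed.

```bash
python3 -c "
from plant import arm
print(arm.sign_off())"
```

```text
the job is handed in; nothing more can be done
None
```

The roof of the balance with the cup is shut and its tare key was pressed to its stop and came back up; the arm is clear, nothing else looks moved, and the job is handed in (no verdict was returned).

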